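Hold the lever collar on the spindle flat

ROBOT

A 6-joint arm with a two-finger parallel gripper is mounted at the origin on the work surface. World frame = base frame: x ahead of the robot, y to its left, z up, the work surface at z = 0. Lengths are in mm, angles in rad, forces in N, time in s.
With the tool pointing down it reaches from about 275 to 1000 mm from the base axis. Payload 8.4 kg.
Tool frame: the origin (TCP) lies on the centre line of the jaws, within the pads' length; the fingertips stand 22 mm ahead of it and the grasp point (between the pads) lies 3 mm ahead of it; z points along the fingers, y is the direction in which the jaws open and shut (so a half turn about z gives the same grasp; the last joint's range is limited). The gripper opens to 85 mm and grips with 20 to 120 N. Pads are 22 mm wide; open, the fingers measure 114 mm over their backs; the gripper's body (76 mm by 85 mm) begins 54 mm behind the grasp point. The pads swing forward as they close: fully open they stand 13 mm farther back than shut.
Start: joints at [1.306, 0.353, 1.633, -0, 1.155, -0.002], TCP at [162.364, 603.544, 253.281] pointing down, gripper open.
Joint ranges: [-2.63, 2.63], [-0.92, 2.1], [0.06, 2.66], [-1.3, 4.44], [0, 2.69], [-3.02, 3.02]. Speed limits (rad/s): [2.22, 2.22, 2.79, 3.14, 3.14, 3.14].

INTERFACE

Orientations are given as [roll, pitch, yaw] about the fixed x, y, z axes, in that order (R = Rz(yaw) Ry(pitch) Rx(roll)).
In Python, from rig import r gives the robot as it stands.
- The arm moves only by the tool carry_out, never from a script. Its argument "rows" is text: rows parted by semicolons, each of 5 numbers parted by spaces: the opening, from 0 (shut) to 1 (fully open), then the shift along the tool's x, y, z in units of 30 mm (1.0 is 30 mm), then the turn about the tool's z in units of 8 degrees (1.0 is 8 degrees). A call has 1 to 12 rows; each row shifts and turns the commanded pose from where the row before left it, along the tool's axes as they then stand; what a row does not reach is not made up. A row lasts 1/8 s, in which the tool goes at most 62.5 mm and 10.7 degrees, less where a joint would pass 70% of its speed; a pose out of reach is approached as far as the arm can. A call is refused whole if a number of a shift passes 1 or a number of a turn 1, either way. A call with a gripper value outside its range is refused whole. The fingers move at their own pace and stop on an object; "newtons" is the grip in N (left out, the last holds). Time passes only in rows, so rows that do not move let the fingers close. It gives the time, the measured TCP pose, the force and the opening at its end, in the units of the state.
- r.sense(): the state, without advancing time (a new reading comes with each control period).
- r.grab_frame(name): name is "scene" or "side" or "wrist"; returns the picture (400x640x3 uint8, blue, green, red); there is no depth.
- r.get_calibration(name): a dict with "intrinsics" (3x3 intrinsics, pixels), "position" and "rotation" of the camera in the world. Camera axes: x right, y up, looking along -z (the intrinsics and any distortion apply to the point x, -y, -z); pixel columns grow to the right and rows downward; lengths in mm; the calibration is good to about 2 mm. The wrist camera is an equidistant fisheye: a pixel r from the principal point sees the ray r / f radians off the axis. A picture is of the moment at which its call begins: read the wrist's pose just before it. get_calibration takes no time and is no camera call; for the wrist camera it gives the pose at the moment of the call.
- r.sign_off(): hands the job in, once; it reports no verdict.
The state is a dict: "clock": time; "qpos": joint angles; "qvel": joint speeds; "joint_efforts": joint torques, N m; "eef_pos": TCP position; "tcp_rot": TCP orientation; "contact_force": force on the tool from outside, world axes, zero at the start; "wrist_torque": the same for the moment, N m; "opening": opening from 0.0 (shut) to 1.0 (fully open).
Only numpy, scipy, OpenCV 4.12 (cv2) and the standard library are available. Lean on these libraries where they do the work, as an engineer would, in place of code of your own. Each camera call takes 0.05 s, during which the arm holds its last target.

TASK

Grip the upright press spindle across its red flat, so that your fingers feel the flat, and turn it until the flat squarely faces the yellow mark on the bearing block. Then pick up the loose aluminium collar, bring it down over the spindle with its brass set screw towards the flat, and hold it level about 15 mm above the block, pulled so that the screw's inner tip presses lightly on the flat. Finish while still holding it there, ready for me to tighten the screw, and leave the jar, the wooden stamp and the screwdriver where they are.

Things in the scene. Friction and masses are not known exactly. Their poses are not given: they have to be found in the camera images.
- block: Fixed grey bearing block, 92 x 92 mm, on a dark foot plate 110 x 110 mm; flat top 50 mm above the bench. Origin: centre of its underside, z up. The yellow mark is a stripe 8 mm wide on its +x side, along the top and down that face (+x points roughly away from the robot). The spindle stands upright in the middle of its top. Position and yaw vary.
- spindle (a joint): Turn of the upright spindle about its vertical axis, rad, counterclockwise from above; 0 or any whole turn = flat squarely facing the yellow mark. No stops; starts anywhere from 0.7 to 5.6; light friction (0.06 N m), stays where left. Steel bar 28 mm in diameter with one flat 9 mm from the axis (D section), 54 mm out of the block; its top 8 mm narrow to 62 %.
- flat: The spindle's flat: red face 20 mm wide, 44 mm tall, 2 to 46 mm above the block top. Origin: centre of that face, 9 mm from the spindle axis; x points outward square to it, z up. Turns with the spindle. Fingers closing along this x stop 23 mm apart (28 mm on the round).
- spindle_top (a point): Point on the spindle axis at its top end, 54 mm above the block top, z up. A small red spot on the end face lies off-centre, on the flat's side.
- collar: Loose aluminium collar on the bench, 0.2 kg, 22 mm tall, 50 mm outside, round through bore 34 mm, two parallel gripping flats 54 mm apart on its +y and -y sides (26 mm long, full height). Origin: centre of its underside; x towards the brass set-screw head, z up. It passes over the spindle only with the screw on the flat's side (2.5 mm play at the tip, 3 mm around).
- screw_tip (a point): Inner end of the 6 mm set screw, standing into the bore: 11.5 mm from the collar's axis along collar x, 11 mm above its underside. With the collar centred on the spindle, moving it 2.5 mm along its own -x brings the tip onto the flat.
- screw_head (a point): Outer end of the brass set-screw head (12 mm in diameter): 38 mm from the collar's axis along collar x, 11 mm above its underside.
- finish_jar: Bystander: amber jar with a black lid, 52 mm in diameter, 75 mm tall; origin at the centre of its underside. Leave it alone.
- wood_stamp: Bystander: wooden hand stamp standing on end, 30 mm in diameter, 85 mm tall; origin at the centre of its underside. Leave it alone.
- screwdriver: Bystander: screwdriver with a red handle, about 200 mm long, lying along its x; origin at the middle of its underside. Leave it alone.
There are look-alikes about, which are no part of the job. What is meant by the block is not pink, purple or turquoise, and is the smaller of those in its own colour.

How it is judged (in metres and radians):
On the way, in this order (a step that is already met when the one before it is completed fails the run):
1. the fingers grip the spindle on its red flat while the flat faces the yellow mark (within 12 degrees) (angle between the x axis of flat and the x axis of block, either way round below 0.22 rad and x of flat in the frame of block above 0 m and contact force between the fingers and flat above 2 N), for 0.2 s.
2. the collar is over the spindle, its underside at least 14 mm below the spindle's end (horizontal distance between collar and spindle_top below 0.008 m and z of collar in the frame of block below 0.09 m), for 0.1 s.
At the end, for the whole second after the job is handed in: Fingers hold the collar still and level (8 deg) round the spindle, underside 5 to 28 mm above the block; screw points the way the flat faces (15 deg), its tip pressing on the flat with 0.5 to 25 N; the flat faces the yellow mark (17 deg) (angle between the x axis of flat and the x axis of block, either way round below 0.3 rad and x of flat in the frame of block above 0 m and horizontal distance between collar and spindle_top below 0.008 m and z of collar in the frame of block between 0.055 and 0.078 m and angle between the x axis of collar and the x axis of flat, either way round below 0.26 rad and x of screw_head in the frame of flat above 0.01 m and angle between collar's own z axis and vertical below 0.14 rad and contact force between collar and flat between 0.5 and 25 N and contact force between the fingers and collar above 3 N and linear speed of collar below 0.02 m/s); the arm keeps its last pose, push and grip.
It fails at once if the finish jar is knocked or moved by more than 30 mm (distance of finish_jar from where it was at the start of the episode above 0.03 m).
It fails at once if the wood stamp is knocked or moved by more than 30 mm (distance of wood_stamp from where it was at the start of the episode above 0.03 m).
It fails at once if the screwdriver is knocked or moved by more than 30 mm (distance of screwdriver from where it was at the start of the episode above 0.03 m).
It also fails if it takes over 72 s, if anything falls off the work surface, if the arm or the gripper's body presses on something with over 40 N, if the wrist force passes 120 N, or if a joint passes its speed limit or range.

## Working session

There is one attempt and no reset: what is moved stays moved. The work goes in short steps, Python scripts to look and compute and a tool call to move; the robot and the scene stay as the last step left them, time stands still between calls to the robot, and variables do not carry over. Pictures are saved under pics/ and viewed, and the job is handed in when it is done.

Besides the shell and the picture viewer there is one more tool, called after ">>>" as name(argument=value, ...) on one line, values as JSON. carry_out: Moves the arm, as the interface text tells. Its arguments: {"type":"object","properties":{"rows":{"type":"string"},"newtons":{"type":"number"}},"required":["rows"]}

```bash
ls; mkdir -p pics
python3 - <<'E'
from rig import r
import cv2
print(r.sense())
for n in ("scene","side","wrist"):
    im=r.grab_frame(n); cv2.imwrite(f"pics/{n}0.png",im)
    print(n,r.get_calibration(n))
E
```

```text
pics
{'clock': 0.0, 'qpos': array([ 1.30562189e+00,  3.53649304e-01,  1.63412499e+00, -2.06910423e-05,
        1.15523275e+00, -2.37358311e-03]), 'qvel': array([-0.00131022,  0.00014852,  0.00092585, -0.00136868, -0.00063608,
        0.00116768]), 'joint_efforts': array([ 5.81016120e-04, -6.05258131e+01, -3.42063439e+01,  6.94703772e-05,
        9.51899390e-03,  7.01110253e-05]), 'eef_pos': array([162.23815136, 603.1088817 , 252.56486499]), 'tcp_rot': array([-3.14017822e+00,  1.55609516e-05,  2.87880017e+00]), 'contact_force': array([-0.68253997,  0.25759234, -0.37498822]), 'wrist_torque': array([ 0.01207533, -0.0490781 , -0.00178578]), 'opening': 0.9977741083881755}
scene {'intrinsics': array([[481.46246285,   0.        , 314.90349622],
       [  0.        , 481.46246285, 202.84678473],
       [  0.        ,   0.        ,   1.        ]]), 'position': array([1018.17624973, -583.30210746, 1024.45621377]), 'rotation': array([ 0.63702796, -0.01569372,  0.84687421])}
side {'intrinsics': array([[478.69711214,   0.        , 327.34930478],
       [  0.        , 478.69711214, 201.20619624],
       [  0.        ,   0.        ,   1.        ]]), 'position': array([ 265.42363438, -966.91641845,  689.92391405]), 'rotation': array([ 0.97984745, -0.00352341, -0.29742021])}
wrist {'intrinsics': array([[309.70691629,   0.        , 317.6253913 ],
       [  0.        , 309.70691629, 201.24002656],
       [  0.        ,   0.        ,   1.        ]]), 'position': array([ 84.99458162, 623.88753507, 374.51807594]), 'rotation': array([-3.14956089e-01,  3.59582276e-04,  1.30823531e+00])}
```

View pics/scene0.png

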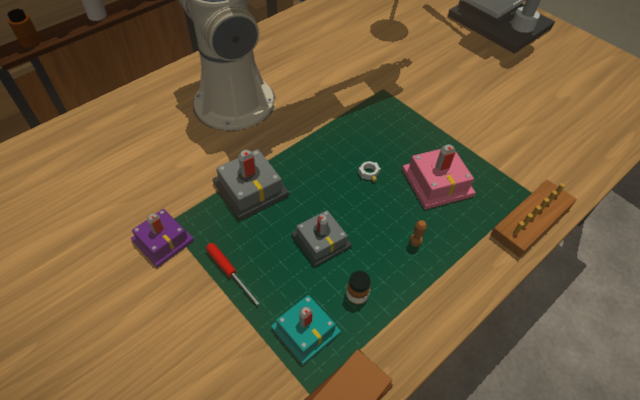

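View pics/side0.png

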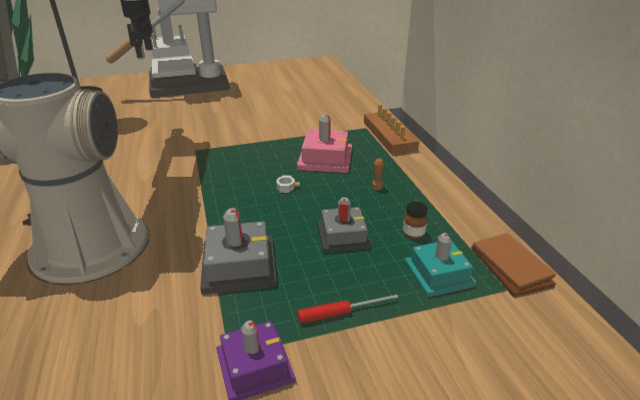

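View pics/wrist0.png

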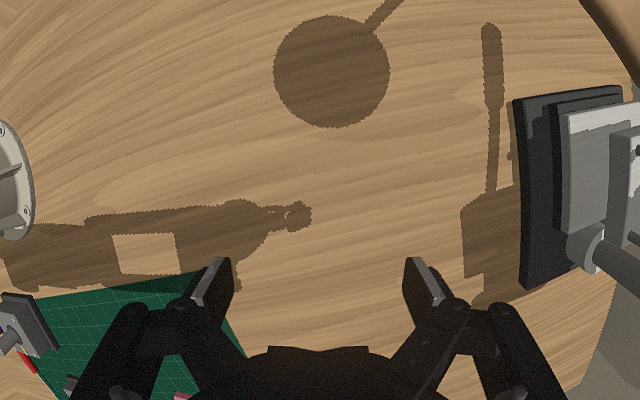

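The candidates for the block, in scene-camera pixels, are large grey (250,180), small grey (322,236), pink (440,175), purple (160,236) and turquoise (306,330). By the description it is the smaller grey one at (322,236), which is (344,228) in the side view. The collar is at (370,171) in the scene view. I'll check both in close crops.

```bash
cat > h.py <<'E'
import numpy as np, cv2
from scipy.spatial.transform import Rotation as Ro
def ray(cal,px,fish=False):
    K=cal["intrinsics"]; u=(px[0]-K[0,2])/K[0,0]; v=(px[1]-K[1,2])/K[1,1]
    if fish:
        t=np.hypot(u,v); s=np.sin(t)/t if t>1e-9 else 1; d=np.array([u*s,-v*s,-np.cos(t)])
    else: d=np.array([u,-v,-1.])
    return Ro.from_euler('xyz',cal["rotation"]).apply(d/np.linalg.norm(d))
def on(cal,px,z,fish=False):
    d=ray(cal,px,fish); p=cal["position"]; return p+d*(z-p[2])/d[2]
def proj(cal,P,fish=False):
    q=Ro.from_euler('xyz',cal["rotation"]).inv().apply(np.atleast_2d(P)-cal["position"]); K=cal["intrinsics"]
    x,y,z=q[:,0],-q[:,1],-q[:,2]
    if fish:
        rr=np.hypot(x,y); t=np.arctan2(rr,z); s=t/np.maximum(rr,1e-9); x,y=x*s,y*s
    else: x,y=x/z,y/z
    return np.c_[K[0,0]*x+K[0,2],K[1,1]*y+K[1,2]]
def crop(im,x0,y0,x1,y1,k,name):
    cv2.imwrite(name,cv2.resize(im[y0:y1,x0:x1],None,fx=k,fy=k,interpolation=cv2.INTER_CUBIC))
E
python3 - <<'E'
from h import *
a=cv2.imread('pics/scene0.png');b=cv2.imread('pics/side0.png')
c1=cv2.resize(a[200:270,280:365],None,fx=4.5,fy=4.5,interpolation=2); c2=cv2.resize(b[190:260,305:390],None,fx=4.5,fy=4.5,interpolation=2)
c3=cv2.resize(a[145:197,335:405],None,fx=5,fy=5,interpolation=2); c4=cv2.resize(b[165:205,260:314],None,fx=6,fy=6,interpolation=2)
o=np.zeros((590,780,3),np.uint8)
o[:315,:382]=c1;o[:315,390:772]=c2;o[320:580,:350]=c3;o[320:560,390:714]=c4
cv2.imwrite('pics/crops0.png',o)
E
```

```text
(no output)
```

View pics/crops0.png

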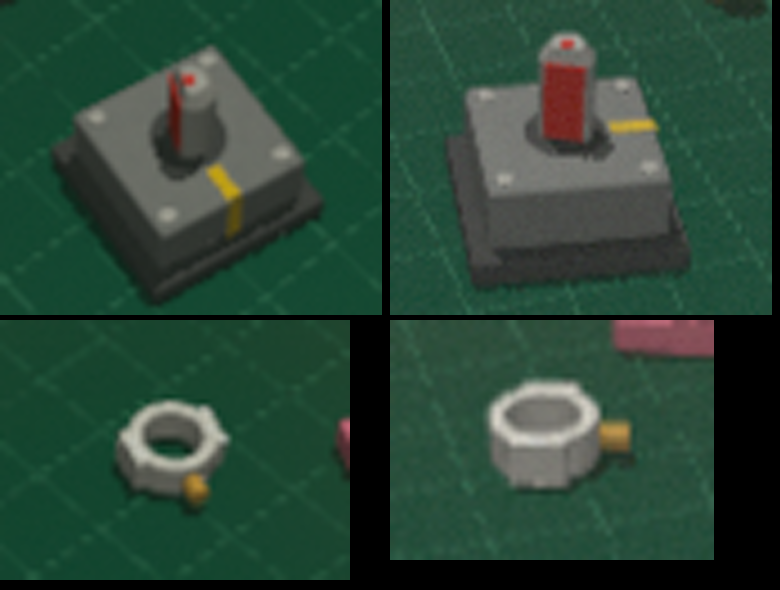

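The crops show a grey block with a yellow stripe on its far side. Its red flat faces roughly the side camera (-y). The collar is on the mat with its brass screw at about (375,179) in the scene view, pointing roughly +x.

Run:
```python
from h import *
from rig import r
cs=r.get_calibration('scene'); cd=r.get_calibration('side')
S=lambda x,y:(280+x/4.5-.4,200+y/4.5-.4); D=lambda x,y:(305+(x-390)/4.5-.4,190+y/4.5-.4)
for cal,pts in ((cs,[S(77,118),S(212,47),S(303,163),S(160,240)]),(cd,[D(467,92),D(636,80),D(670,182),D(489,194)])):
    P=np.array([on(cal,p,50)[:2] for p in pts]); print(P.round(1).tolist(),P.mean(0).round(1),[np.linalg.norm(P[i]-P[i-1]).round(1) for i in range(4)])
    e=[np.degrees(np.arctan2(*(P[i]-P[i-1])[::-1])).round(1) for i in range(4)];print(e)
print('stripe', [on(cs,S(*p),50)[:2].round(1) for p in ((216,169),(235,194))],[on(cd,D(*p),50)[:2].round(1) for p in ((610,127),(657,126))])
print('spot',on(cs,S(188,81),104)[:2].round(1),on(cd,D(568,45),104)[:2].round(1),'flat bottom',[on(cd,D(*p),52)[:2].round(1) for p in ((541,138),(587,138))])
C=lambda x,y:(335+x/5-.4,145+(y-320)/5-.4); E=lambda x,y:(260+(x-390)/6-.4,165+(y-320)/6-.4)
print('collar bore top', on(cs,C(173,434),22)[:2].round(1), on(cd,E(544,411),22)[:2].round(1))
print('screw head', on(cs,C(200,491),11)[:2].round(1), on(cd,E(629,436),11)[:2].round(1))
```

```text
[[511.2, -173.7], [524.0, -86.7], [612.0, -101.2], [597.6, -190.3]] [ 561.2 -138. ] [np.float64(88.0), np.float64(87.9), np.float64(89.2), np.float64(90.2)]
[np.float64(169.1), np.float64(81.6), np.float64(-9.4), np.float64(-99.2)]
[[523.6, -87.3], [611.4, -102.3], [596.9, -189.7], [509.3, -173.3]] [ 560.3 -138.1] [np.float64(87.2), np.float64(89.1), np.float64(88.7), np.float64(89.1)]
[np.float64(80.6), np.float64(-9.7), np.float64(-99.4), np.float64(169.4)]
stripe [array([ 584.4, -138.9]), array([ 602.5, -141.8])] [array([ 584.3, -137.9]), array([ 607.4, -144. ])]
spot [ 559.2 -138.2] [ 560.7 -137.2] flat bottom [array([ 546.9, -139.4]), array([ 569. , -146.1])]
collar bore top [479.5 112.9] [481.6 115.4]
screw head [512.1 102.6] [516.8 101.2]
```

>>> carry_out(rows="1 -0.9 -0.95 0 0;1 -0.9 -0.95 0 0;1 -0.9 -0.95 0 0;1 -0.9 -0.95 0 0;1 -0.9 -0.95 0 0;1 -0.9 -0.95 0 0;1 -0.9 -0.95 0 0;1 -0.9 -0.95 0 0;1 -0.9 -0.95 0 0;1 -0.9 -0.95 0 0;1 -0.9 -0.95 0 0")

```text
clock: 1.52
eef_pos: [368.1, 222.5, 253.3]
tcp_rot: [3.142, 0.0, 2.879]
contact_force: [0.0, 0.5, -0.2]
opening: 1.0
```

>>> carry_out(rows="1 -0.9 -0.95 0 0;1 -0.9 -0.95 0 0;1 -0.9 -0.95 0 0;1 -0.9 -0.95 0 0;1 -0.9 -0.95 0 0;1 -0.9 -0.95 0 0;1 -0.9 -0.95 0 0;1 -0.9 -0.95 0 0;1 -0.9 -0.95 0 0;1 -0.9 -0.95 0 0;1 -0.25 -0.45 0 0")

```text
clock: 2.9
eef_pos: [558.7, -138.2, 252.9]
tcp_rot: [-3.141, -0.0, 2.877]
contact_force: [-0.2, -0.1, -0.4]
opening: 1.005
```

>>> carry_out(rows="1 0 0 0 1;1 0 0 0 1;1 0 0 0 1;1 0 0 0 1;1 0 0 0 1;1 0 0 0 1;1 0 0 0 1;1 0 0 0 1;1 0 0 0 1;1 0 0 0 1;1 0 0 0 1;1 0 0 0 1")

```text
clock: 4.4
eef_pos: [557.5, -136.0, 253.1]
tcp_rot: [-3.141, -0.0, 1.199]
contact_force: [-0.5, 0.2, 0.4]
opening: 0.998
```

Run:
```python
from h import *
from rig import r
s=r.sense();print(s['clock'],s['eef_pos'],s['tcp_rot'],s['qpos'])
im=r.grab_frame('wrist'); cv2.imwrite('pics/w1.png',im)
c=r.get_calibration('wrist'); np.save('w1.npy',c,allow_pickle=True)
print(c['position'],c['rotation'],proj(c,[[560.7,-138,104],[560.7,-138,50]],True))
```

```text
4.4 [ 557.47090509 -135.98601321  253.12681304] [-3.14071630e+00 -9.35736502e-05  1.19899682e+00] [-2.41990563e-01  2.74533599e-01  1.74464157e+00  2.28752869e-04
  1.12327436e+00  1.29709821e-01]
[586.89560181 -62.01520017 374.91735963] [-0.31582771  0.00249835 -0.37804104] [[322.42318027 192.65990586]
 [321.80409808 178.45643457]]
```

View pics/w1.png

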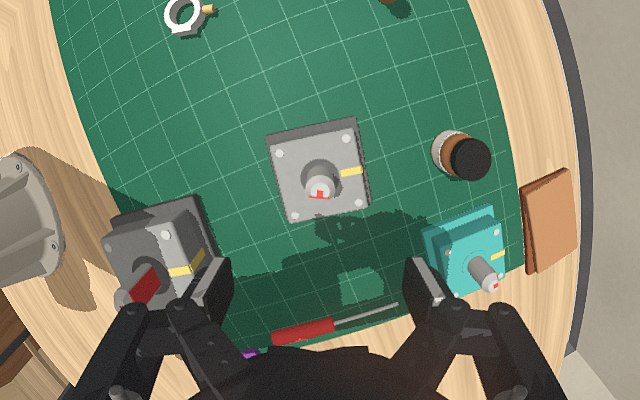

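The wrist view shows the block at (320,175) with the red spot on the -y side of the spindle end (319,194). The collar is at (182,15) and the jar at (460,155).

Run:
```python
from h import *
a=cv2.imread('pics/w1.png')
o=np.zeros((590,790,3),np.uint8)
o[:560,:480]=cv2.resize(a[150:220,290:350],None,fx=8,fy=8,interpolation=2)
o[:250,490:790]=cv2.resize(a[0:50,160:220],None,fx=5,fy=5,interpolation=2)
cv2.imwrite('pics/c1.png',o)
c=np.load('w1.npy',allow_pickle=True).item()
hsv=cv2.cvtColor(a,cv2.COLOR_BGR2HSV); m=((hsv[...,0]<8)|(hsv[...,0]>172))&(hsv[...,1]>120)&(hsv[...,2]>80)
ys,xs=np.nonzero(m[180:210,300:340]);print(np.c_[xs+300,ys+180].tolist())
```

```text
[[317, 191], [318, 191], [319, 191], [320, 191], [321, 191], [322, 191], [317, 192], [318, 192], [319, 192], [320, 192], [321, 192], [322, 192], [317, 193], [318, 193], [319, 193], [320, 193], [321, 193], [322, 193], [317, 194], [318, 194], [319, 194], [320, 194], [321, 194], [322, 194], [317, 195], [318, 195], [319, 195], [320, 195], [321, 195], [322, 195], [309, 196], [317, 196], [318, 196], [319, 196], [320, 196], [321, 196], [322, 196], [309, 197], [310, 197], [311, 197], [312, 197], [313, 197], [314, 197], [315, 197], [316, 197], [317, 197], [318, 197], [319, 197], [320, 197], [321, 197], [322, 197], [319, 198], [320, 198], [321, 198], [322, 198], [323, 198], [324, 198], [325, 198], [326, 198], [327, 198], [328, 198], [329, 198]]
```

View pics/c1.png

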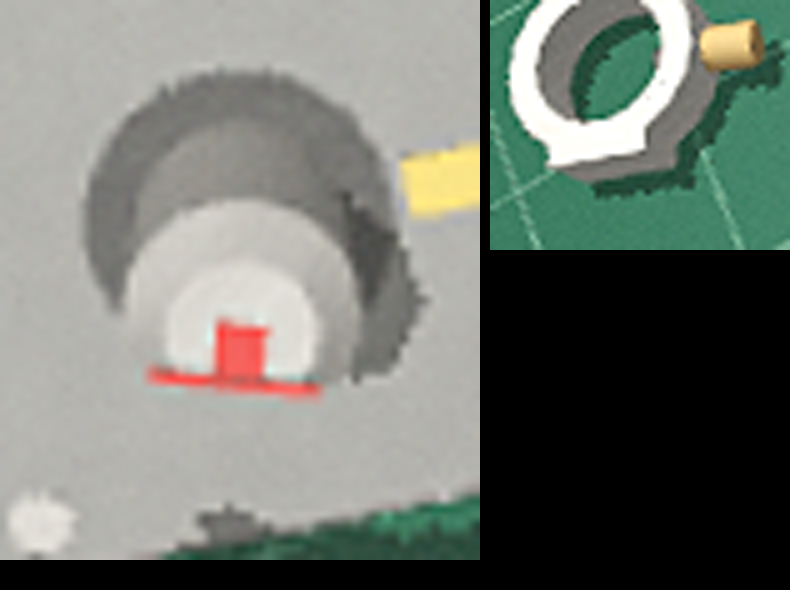

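Run:
```python
from h import *
c=np.load('w1.npy',allow_pickle=True).item()
W=lambda x,y:(290+x/8-.44,150+y/8-.44)
a,b=[on(c,W(*p),96,True) for p in ((148,374),(321,390))]; d=(b-a)[:2]; print(a,b,np.linalg.norm(d),np.degrees(np.arctan2(d[1],d[0])))
print('centre', on(c,W(242,328),104,True), 'stripe',[on(c,W(*p),50,True)[:2] for p in ((405,188),(475,172))])
C=lambda x,y:(160+(x-490)/5-.4,y/5-.4)
print('head', on(c,C(764,43),11,True)[:2],'flat edge',[on(c,C(*p),22,True)[:2] for p in ((551,163),(643,148))])
f=cv2.imread('pics/w1.png')
P=[on(c,p,50,True)[:2] for p in ((280,153),(348,145),(360,202),(294.5,215.5))]; print('screws',P,np.mean(P,0)) 
cs=np.array([[460,155]]);print('jar lid',on(c,(470,160),75,True)[:2])
```

```text
[ 546.02710799 -138.59520907   96.        ] [ 564.27734198 -147.95368576   96.        ] 20.509805621468203 -27.148146331254704
centre [ 559.21572762 -135.2672047   104.        ] stripe [array([ 581.3065938 , -139.67772349]), array([ 590.89279981, -141.04460089])]
head [516.95454167  99.84540178] flat edge [array([459.47141991,  94.29575617]), array([482.54246475,  85.03525252])]
screws [array([529.66860205, -95.47317684]), array([ 599.82560206, -114.14559153]), array([ 590.39896115, -178.5595326 ]), array([ 516.57133698, -166.48647779])] [ 559.11612556 -138.66619469]
jar lid [ 717.93917024 -169.65127985]
```

>>> carry_out(rows="1 0 0 0 1;1 0 0 0 1;1 0 0 0 1;1 0 0 0 1;1 0 0 0 1;1 0 0 0 1;1 0 0 0 1;1 0 0 0 1;1 0 0 0 1;1 0 0 0 1;1 0 0 0 1;1 0 0 0 0.95")

```text
clock: 5.95
eef_pos: [557.6, -136.1, 253.2]
tcp_rot: [-3.142, 0.001, -0.467]
contact_force: [-0.6, -0.3, 1.0]
opening: 1.001
```

Run:
```python
from h import *
from rig import r
s=r.sense();print(s['clock'],s['eef_pos'],s['tcp_rot'],s['qpos'])
R=Ro.from_euler('xyz',s['tcp_rot']); print(R.inv().apply(np.array([560,-137,84])-s['eef_pos'])/30)
im=r.grab_frame('wrist'); cv2.imwrite('pics/w2.png',im)
c=r.get_calibration('wrist'); np.save('w2.npy',c,allow_pickle=True)
p=proj(c,[[560,-137,104]],True)[0];print(p)
x,y=int(p[0]),int(p[1]); crop(im,x-40,y-40,x+40,y+35,7,'pics/c2.png'); print(x,y)
```

```text
5.95 [ 557.60336523 -136.10471972  253.16901638] [-3.14153299e+00  7.32514181e-04 -4.67074655e-01] [-2.42144607e-01  2.74657534e-01  1.74437164e+00  2.45742544e-04
  1.12326425e+00  1.79561998e+00]
[ 0.08889903 -0.00898893  5.63890415]
[317.09343466 188.65771625]
317 188
```

View pics/c2.png

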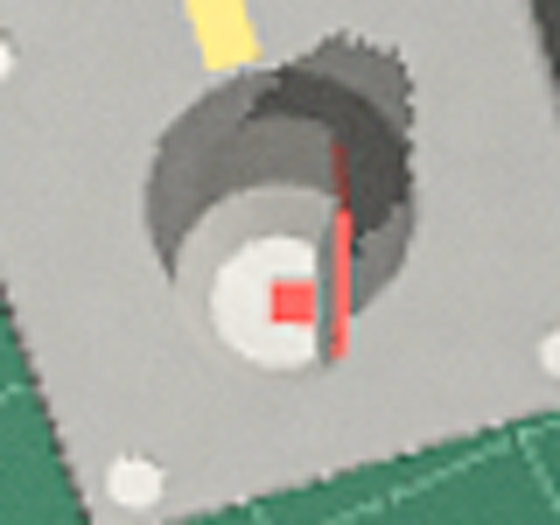

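The flat is square to the jaws. Next I refine the centre and go down.

Run:
```python
from h import *
from rig import r
c=np.load('w2.npy',allow_pickle=True).item()
p=on(c,(277+277/7-.43,148+303/7-.43),104,True);print(p)
s=r.sense();R=Ro.from_euler('xyz',s['tcp_rot']); print(R.inv().apply(np.array([p[0],p[1],84])-s['eef_pos'])/30)
```

```text
[ 558.54093507 -135.27748709  104.        ]
[ 0.01876403 -0.03999495  5.63848673]
```

>>> carry_out(rows="1 0.03 -0.02 0.9 0;1 0 0 0.9 0;1 0 0 0.9 0;1 0 0 0.9 0;1 0 0 0.9 0;1 0 0 0.9 0;1 0 0 0.2 0;1 0 0 0 0")

```text
clock: 7.0
eef_pos: [559.1, -136.4, 85.5]
tcp_rot: [3.142, 0.0, -0.464]
contact_force: [-0.2, -0.3, 0.5]
opening: 1.002
```

>>> carry_out(rows="0 0 0 0 0;0 0 0 0 0;0 0 0 0 0;0 0 0 0 0;0 0 0 0 0;0 0 0 0 0;0 0 0 0 0;0 0 0 0 0", newtons=30)

```text
clock: 8.0
eef_pos: [561.0, -134.4, 86.3]
tcp_rot: [-3.138, -0.002, -0.466]
contact_force: [5.2, 16.9, 5.9]
opening: 0.263
```

Run:
```python
from h import *
from rig import r
s=r.sense();print(s)
im=r.grab_frame('side'); crop(im,280,140,410,240,6,'pics/s3.png')
```

```text
{'clock': 8.0, 'qpos': array([-0.23963021,  0.48663324,  1.86389752,  0.00496738,  0.78843483,
        1.79394255]), 'qvel': array([ 0.00041441, -0.00103575, -0.00186052,  0.00140915, -0.00106059,
       -0.00146045]), 'joint_efforts': array([ -9.70326215, -57.10744143, -22.46157825,  -3.77428561,
         0.2805611 ,  -0.06526533]), 'eef_pos': array([ 561.02417941, -134.36490491,   86.31665167]), 'tcp_rot': array([-3.13756793e+00, -1.77420112e-03, -4.66277165e-01]), 'contact_force': array([ 5.15713527, 16.90267733,  5.93499902]), 'wrist_torque': array([ 2.31992373, -0.6781792 , -0.06460992]), 'opening': 0.2625062477652103}
```

View pics/s3.png

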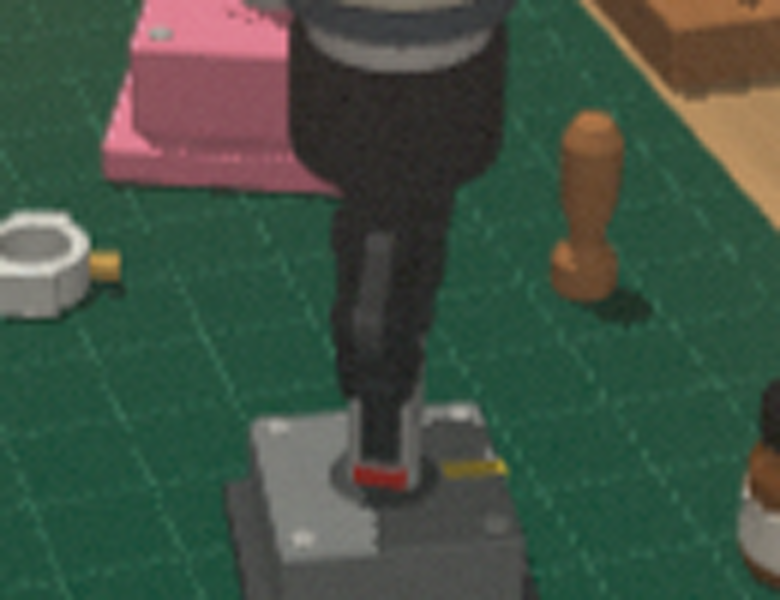

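Opening is 22.3 mm, so the fingers are on the flat (23 mm, not 28 mm). I'll relieve the side load and turn it counterclockwise by about 107°.

>>> carry_out(rows="0 0.03 -0.09 0 0;0 -0.01 0 0 -0.9;0 -0.01 0 0 -0.9;0 -0.01 0 0 -0.9;0 -0.01 0 0 -0.9;0 -0.01 0 0 -0.9;0 -0.01 0 0 -0.9;0 -0.01 0 0 -0.9;0 -0.01 0 0 -0.9")

```text
clock: 9.18
eef_pos: [558.8, -133.6, 86.3]
tcp_rot: [-3.14, -0.001, 0.544]
contact_force: [-3.3, 7.2, 11.2]
opening: 0.264
```

>>> carry_out(rows="0 -0.01 0 0 -0.9;0 -0.01 0 0 -0.9;0 -0.01 0 0 -0.9;0 -0.01 0 0 -0.9;0 -0.01 0 0 -0.9;0 -0.01 0 0 -0.9;0 -0.01 0 0 -0.8;0 0 0 0 0;0 0 0 0 0;0 0 0 0 0;0 0 0 0 0")

```text
clock: 10.55
eef_pos: [557.2, -134.8, 86.3]
tcp_rot: [-3.14, -0.002, 1.406]
contact_force: [-4.5, 8.9, 13.0]
opening: 0.262
```

Run:
```python
from h import *
from rig import r
s=r.sense();print(s)
a=r.grab_frame('scene'); c=np.zeros((600,780,3),np.uint8); b=r.grab_frame('side')
crop(a,275,140,375,260,5,'pics/s4.png'); crop(b,300,160,400,260,5,'pics/s4b.png')
```

```text
{'clock': 10.55, 'qpos': array([-0.24086699,  0.4839756 ,  1.86899991,  0.00217445,  0.7899587 ,
       -0.07714143]), 'qvel': array([ 6.67758762e-04,  4.81725000e-06, -7.75076637e-04, -1.21917875e-04,
        8.99149535e-04, -5.67329197e-05]), 'joint_efforts': array([ -4.20722857, -53.86746883, -25.37261009,  -1.63838245,
        -2.09143013,   0.07323392]), 'eef_pos': array([ 557.24697533, -134.82515215,   86.26090668]), 'tcp_rot': array([-3.14037278e+00, -1.64140222e-03,  1.40553819e+00]), 'contact_force': array([-4.51161747,  8.92770161, 12.96346   ]), 'wrist_torque': array([1.36277634, 0.65108502, 0.08426385]), 'opening': 0.2618945941150352}
```

View pics/s4.png

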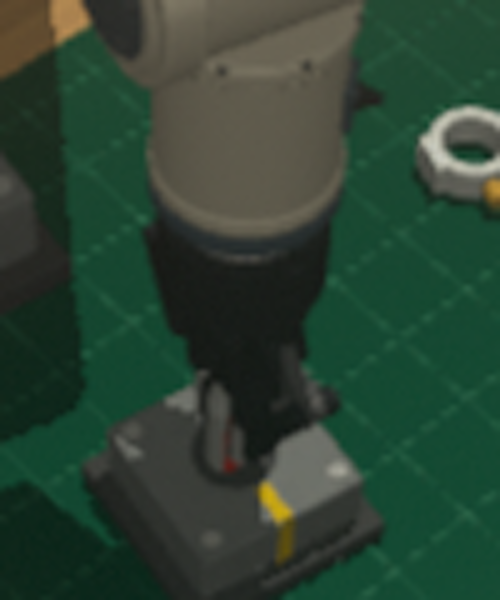

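View pics/s4b.png

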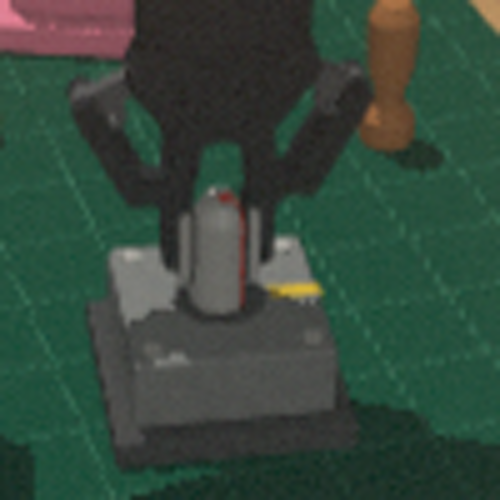

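The flat now faces the stripe: side view red edge (248,265), stripe (295,290). I'll open, rise and check from above.

>>> carry_out(rows="1 0 0 0 0;1 0 0 0 0;1 0 0 0 0;1 0 0 0 0;1 0 0 0 0;1 0 0 0 0;1 0 0 -0.9 0;1 0 0 -1 0;1 0 0 -1 0;1 0 0 -1 0;1 0 0 -1 0;1 0 0 0 0")

```text
clock: 12.15
eef_pos: [559.0, -136.4, 234.7]
tcp_rot: [3.137, 0.0, 1.406]
contact_force: [-0.0, -0.8, -1.3]
opening: 1.002
```

Run:
```python
from h import *
from rig import r
s=r.sense();print(s['clock'],s['eef_pos'],s['tcp_rot'],s['contact_force'])
im=r.grab_frame('wrist'); cv2.imwrite('pics/w5.png',im)
c=r.get_calibration('wrist'); np.save('w5.npy',c,allow_pickle=True)
p=proj(c,[[560,-137,104]],True)[0]
x,y=int(p[0]),int(p[1]); crop(im,x-55,y-45,x+55,y+35,7,'pics/c5.png'); print(x,y)
```

```text
12.15 [ 559.04548639 -136.43030607  234.67319181] [3.13709336e+00 3.51659457e-04 1.40575112e+00] [-0.04716631 -0.7626457  -1.2521177 ]
320 199
```

View pics/c5.png

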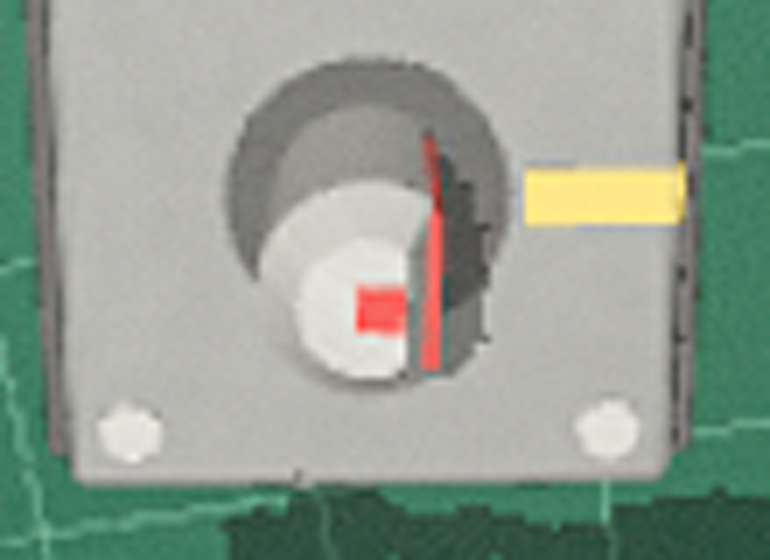

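View pics/w5.png

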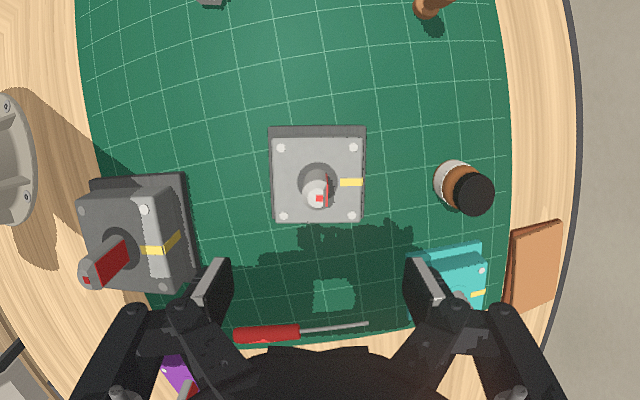

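The view from above shows the red edge parallel to the block side and the spot in line with the stripe (spot (325,200), stripe (350,182)), so it is square. Now to the collar.

>>> carry_out(rows="1 0.98 -0.5 0 0;1 0.98 -0.5 0 0;1 0.98 -0.5 0 0;1 0.98 -0.5 0 0;1 0.98 -0.5 0 0;1 0.98 -0.5 0 0;1 0.98 -0.5 0 0;1 0.94 -0.46 0 0;1 0 0 0 0.7")

```text
clock: 13.32
eef_pos: [477.5, 115.7, 230.8]
tcp_rot: [-3.139, 0.001, 1.308]
contact_force: [0.0, -0.8, -0.4]
opening: 0.996
```

>>> carry_out(rows="1 0 0 0 1;1 0 0 0 1;1 0 0 0 1;1 0 0 0 1;1 0 0 0 1;1 0 0 0 1;1 0 0 0 1;1 0 0 0 1;1 0 0 0 1;1 0 0 0 1;1 0 0 0 1;1 0 0 0 1")

```text
clock: 14.82
eef_pos: [478.1, 114.0, 230.8]
tcp_rot: [3.14, 0.002, -0.372]
contact_force: [-0.1, 1.0, 0.1]
opening: 0.998
```

Run:
```python
from h import *
from rig import r
s=r.sense();print(s['clock'],s['eef_pos'],s['tcp_rot'],s['qpos'])
im=r.grab_frame('wrist'); cv2.imwrite('pics/w6.png',im)
c=r.get_calibration('wrist'); np.save('w6.npy',c,allow_pickle=True)
p=proj(c,[[480.5,114,22]],True)[0]
x,y=int(p[0]),int(p[1]); crop(im,x-50,y-40,x+50,y+40,7,'pics/c6.png'); print(x,y)
```

```text
14.825 [478.12853695 114.038242   230.80699823] [ 3.14020721e+00  1.96257132e-03 -3.72057833e-01] [ 2.31101714e-01  1.71325561e-01  1.93431043e+00 -3.21708569e-05
  1.03835882e+00  2.17397088e+00]
316 173
```

View pics/c6.png

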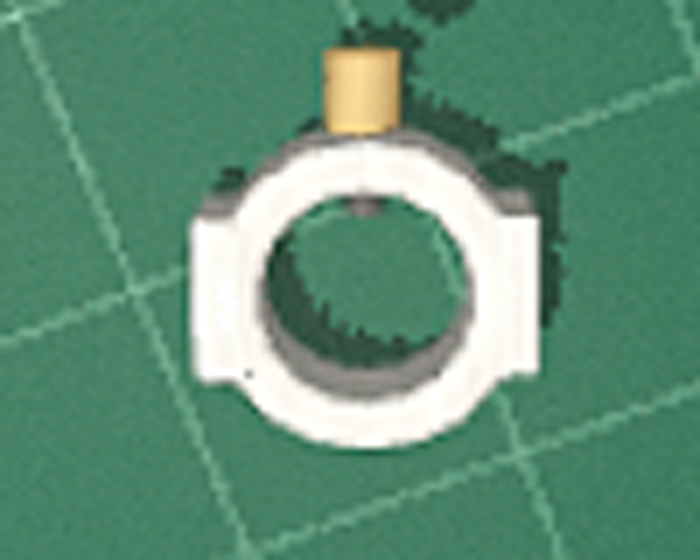

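Run:
```python
from h import *
from rig import r
c=np.load('w6.npy',allow_pickle=True).item()
f=lambda x,y,z:on(c,(266+x/7-.43,133+y/7-.43),z,True)[:2]
p=f(366,296,22);h=f(362,48,14);L=[f(192,214,22),f(192,382,22),f(540,214,22),f(540,375,22)]
print(p,h,np.linalg.norm(h-p),np.degrees(np.arctan2(*(h-p)[::-1])),np.mean(L,0),np.linalg.norm(L[0]-L[2]),[np.degrees(np.arctan2(*(L[i]-L[i+1])[::-1])) for i in (0,2)])
s=r.sense();R=Ro.from_euler('xyz',s['tcp_rot']); print(R.inv().apply(np.array([p[0],p[1],27])-s['eef_pos'])/30)
```

```text
[478.78884971 113.09712083] [514.42498863  99.59676071] 38.10766485304948 -20.74864299454841 [478.69938107 113.13589601] 54.07219710776679 [np.float64(-22.868901704229106), np.float64(-20.471730668250245)]
[0.04498326 0.01120326 6.79515168]
```

Run:
```python
from h import *
from rig import r
c=r.get_calibration('side')
for px in ((343.0,217.6),(343,220.9)):
  d=ray(c,px);p=c['position']
  for y in (-145,-150,-155): print(px,y,p+d*(y-p[1])/d[1])
```

```text
(343.0, 217.6) -145 [ 556.38218771 -145.           61.32682156]
(343.0, 217.6) -150 [ 554.61218685 -150.           65.15079367]
(343.0, 217.6) -155 [ 552.84218599 -155.           68.97476578]
(343, 220.9) -145 [ 556.59338669 -145.           52.11607221]
(343, 220.9) -150 [ 554.82210104 -150.           55.99607647]
(343, 220.9) -155 [ 553.05081538 -155.           59.87608074]
```

>>> carry_out(rows="1 0.05 0.01 0.97 0;1 0 0 0.97 0;1 0 0 0.97 0;1 0 0 0.97 0;1 0 0 0.97 0;1 0 0 0.97 0;1 0 0 0.6 0;1 0 0 0 0")

```text
clock: 15.88
eef_pos: [478.5, 113.0, 37.8]
tcp_rot: [3.139, 0.004, -0.366]
contact_force: [0.3, -0.7, -0.1]
opening: 1.008
```

Run:
```python
from h import *
from rig import r
s=r.sense();print(s['clock'],s['eef_pos'],s['contact_force'])
b=r.grab_frame('side'); crop(b,230,130,350,220,6,'pics/s7.png')
```

```text
15.875 [478.45971046 113.00543316  37.83178825] [ 0.28344166 -0.72164448 -0.13788813]
```

View pics/s7.png

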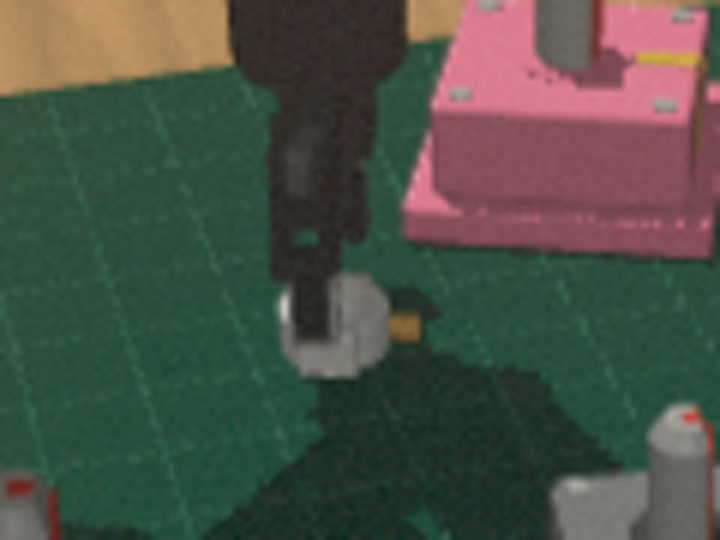

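>>> carry_out(rows="1 0.01 0 0.26 0;1 0 0 0.26 0;1 0 0 0 0")

```text
clock: 16.3
eef_pos: [480.2, 113.2, 23.7]
tcp_rot: [3.141, 0.001, -0.367]
contact_force: [-0.0, -0.6, -0.2]
opening: 0.998
```

>>> carry_out(rows="0 0 0 0 0;0 0 0 0 0;0 0 0 0 0;0 0 0 0 0;0 0 0 0 0;0 0 0 0 0", newtons=45)

```text
clock: 17.05
eef_pos: [480.8, 113.3, 24.6]
tcp_rot: [-3.141, -0.0, -0.367]
contact_force: [-0.8, 0.1, 6.2]
opening: 0.623
```

Run:
```python
from h import *
from rig import r
s=r.sense();print(s)
b=r.grab_frame('side'); crop(b,230,130,350,220,6,'pics/s8.png')
```

```text
{'clock': 17.05, 'qpos': array([ 2.28521202e-01,  5.02815101e-01,  2.06316896e+00, -6.47941389e-05,
        5.75078328e-01,  2.16678212e+00]), 'qvel': array([ 7.01237924e-04, -5.17565781e-04, -3.22941215e-04,  3.67601883e-05,
       -8.38051614e-05, -6.93177350e-05]), 'joint_efforts': array([ 3.80499917e-02, -5.17253387e+01, -1.74022204e+01,  5.38506685e-02,
       -4.79892455e-01,  2.88428797e-02]), 'eef_pos': array([480.75244086, 113.34377385,  24.59271429]), 'tcp_rot': array([-3.14132419e+00, -4.58643329e-04, -3.67410295e-01]), 'contact_force': array([-0.76976507,  0.07105756,  6.21725925]), 'wrist_torque': array([-0.09459828,  0.22635455,  0.00075375]), 'opening': 0.6229642206932496}
```

View pics/s8.png

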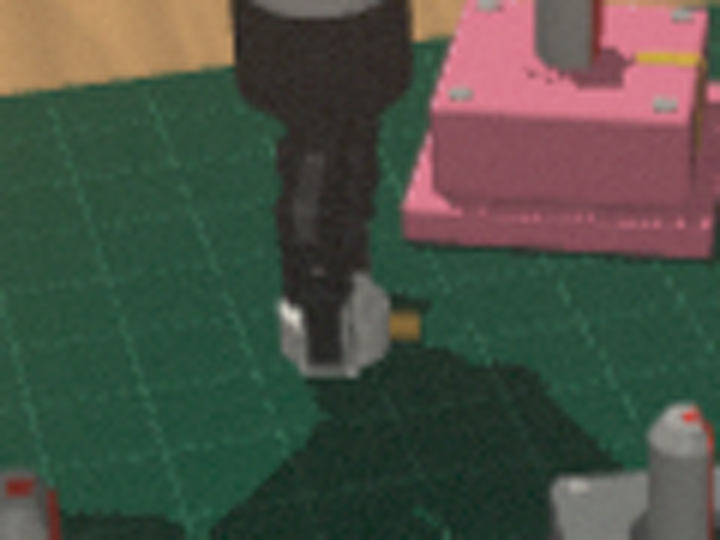

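>>> carry_out(rows="0 0 0 -0.3 0;0 0 0 -0.7 0;0 0 0 -1 0;0 0 0 -1 0;0 0 0 -1 0;0 0 0 -1 0;0 0 0 0 0;0 0 0 0 0", newtons=60)

```text
clock: 18.1
eef_pos: [479.8, 113.1, 173.3]
tcp_rot: [3.141, 0.001, -0.368]
contact_force: [0.0, 0.0, -2.9]
opening: 0.61
```

Run:
```python
from h import *
from rig import r
s=r.sense();print(s['clock'],s['eef_pos'],s['tcp_rot'],s['contact_force'],s['opening'])
im=r.grab_frame('wrist'); cv2.imwrite('pics/w9.png',im)
c=r.get_calibration('wrist'); np.save('w9.npy',c,allow_pickle=True)
p=proj(c,[s['eef_pos']],True)[0];print(p)
crop(im,245,150,395,265,5,'pics/c9.png')
b=r.grab_frame('side'); crop(b,240,40,360,130,6,'pics/s9.png')
```

```text
18.1 [479.82315532 113.12602823 173.30862558] [ 3.14099411e+00  8.75985873e-04 -3.67565073e-01] [ 0.01038856  0.0359856  -2.86286436] 0.6101643472521854
[316.97194092 282.45703563]
```

View pics/w9.png

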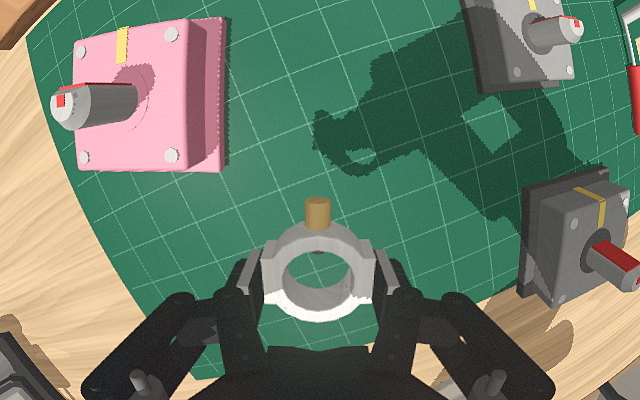

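View pics/s9.png

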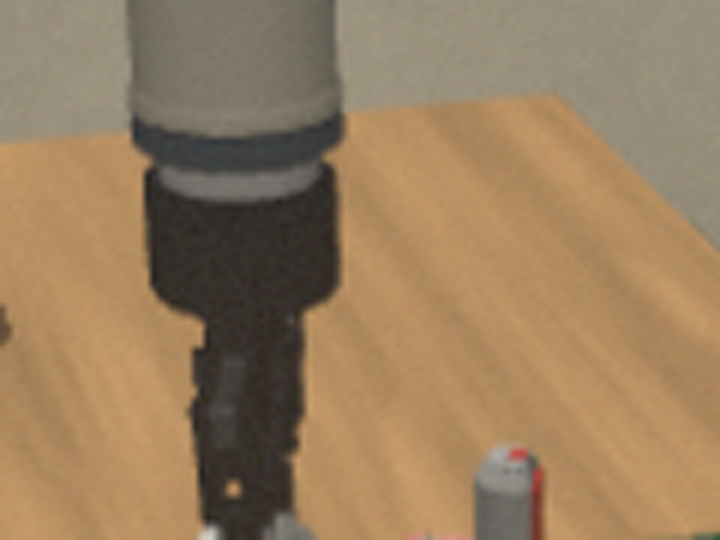

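View pics/c9.png

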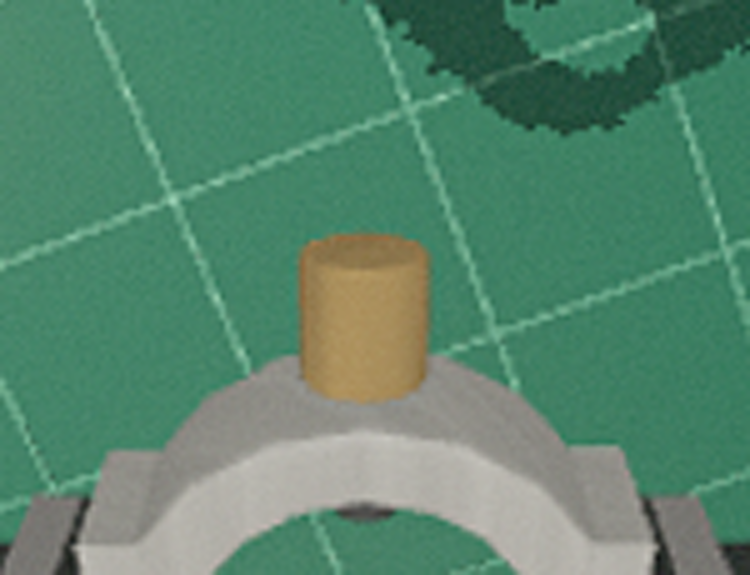

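Run:
```python
from h import *
from scipy.optimize import least_squares
c=np.load('w9.npy',allow_pickle=True).item()
eef=np.array([479.823,113.126,173.309]); R=Ro.from_euler('xyz',[3.14099,.000876,-.367565])
# collar pts (x fwd, y left, z up); tool down: tool=(x,-y,-z)
pts=np.array([[38,0,11],[13,27,22],[13,-27,22],[-25,0,22]])
k=lambda x,y:(245+x/5-.4,150+y/5-.4)
px=np.array([k(364,251),k(78,543),k(655,543),(318,321.5)])
def w(v):
    q=Ro.from_euler('yz',[v[3],v[4]]).apply(pts)+[v[0],v[1],v[2]]
    return eef+R.apply(q*[1,-1,-1])
f=lambda v:(proj(c,w(v),True)-px).ravel()
for lock in (True,False):
    g=(lambda v:f(np.r_[v,0,0])) if lock else f
    s=least_squares(g,[0,0,-24]+([] if lock else [0,0]));print(s.x,s.fun.round(2))
```

```text
[ -2.85787638  -0.38097629 -26.54185911] [ 0.42  0.14 -0.2  -0.06 -0.01 -0.04 -0.24 -0.05]
[-2.89016656e+00 -4.13558938e-01 -2.65554527e+01  1.11317783e-03
  3.19077520e-03] [ 0.23  0.15 -0.19  0.08 -0.02 -0.21 -0.02 -0.02]
```

>>> carry_out(rows="0 0 0 0 -0.72;0 0 0 0 -0.72;0 0.51 0.97 0 0;0 0.51 0.97 0 0;0 0.51 0.97 0 0;0 0.51 0.97 0 0;0 0.51 0.97 0 0;0 0.51 0.97 0 0;0 0.51 0.97 0 0;0 0.51 0.97 0 0;0 0 0 0 0;0 0 0 0 0")

```text
clock: 19.7
eef_pos: [561.8, -136.2, 172.9]
tcp_rot: [-3.141, 0.002, -0.167]
contact_force: [0.4, 0.1, -3.2]
opening: 0.616
```

Run:
```python
from h import *
from rig import r
s=r.sense();print(s['clock'],s['eef_pos'],s['tcp_rot'],s['contact_force'],s['opening'])
R=Ro.from_euler('xyz',s['tcp_rot']); print(R.inv().apply(np.array([562.3,-136.6,0])-s['eef_pos'])[:2])
im=r.grab_frame('wrist'); cv2.imwrite('pics/w10.png',im)
c=r.get_calibration('wrist'); np.save('w10.npy',c,allow_pickle=True)
print(proj(c,[[559.6,-136.2,104]],True))
crop(im,245,180,395,295,5,'pics/c10.png')
```

```text
19.7 [ 561.80276941 -136.16927035  172.85053974] [-3.14117997e+00  2.42282694e-03 -1.66967748e-01] [ 0.37300533  0.08036315 -3.15064338] 0.6155800260933088
[0.98068488 0.41343426]
[[318.60527667 228.10509164]]
```

View pics/c10.png

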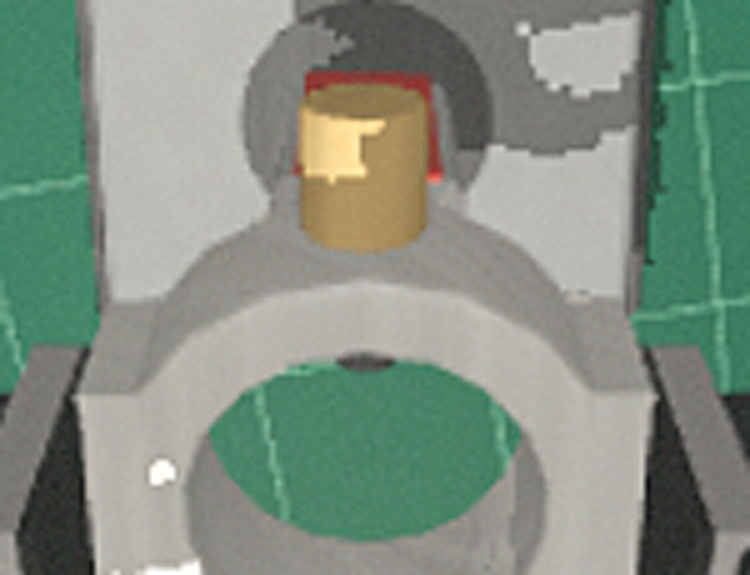

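>>> carry_out(rows="0 0.02 0 0.6 0;0 0 0 0.6 0;0 0 0 0 0;0 0 0 0 0")

```text
clock: 20.25
eef_pos: [563.2, -136.5, 137.8]
tcp_rot: [-3.142, 0.001, -0.166]
contact_force: [0.5, -0.1, -2.3]
opening: 0.612
```

Run:
```python
from h import *
from rig import r
s=r.sense();print(s['clock'],s['eef_pos'],s['tcp_rot'],s['contact_force'],s['opening'])
im=r.grab_frame('wrist'); b=r.grab_frame('side')
o=np.zeros((520,800,3),np.uint8)
o[:400,:400]=cv2.resize(im[200:280,278:358],None,fx=5,fy=5,interpolation=2)
o[:480,402:798]=cv2.resize(b[170:250,311:377],None,fx=6,fy=6,interpolation=2)
cv2.imwrite('pics/c11.png',o)
```

```text
20.25 [ 563.22517113 -136.49318151  137.82681626] [-3.14156881e+00  5.33381800e-04 -1.66226875e-01] [ 0.45291797 -0.11730034 -2.28232816] 0.6119891051316131
```

View pics/c11.png

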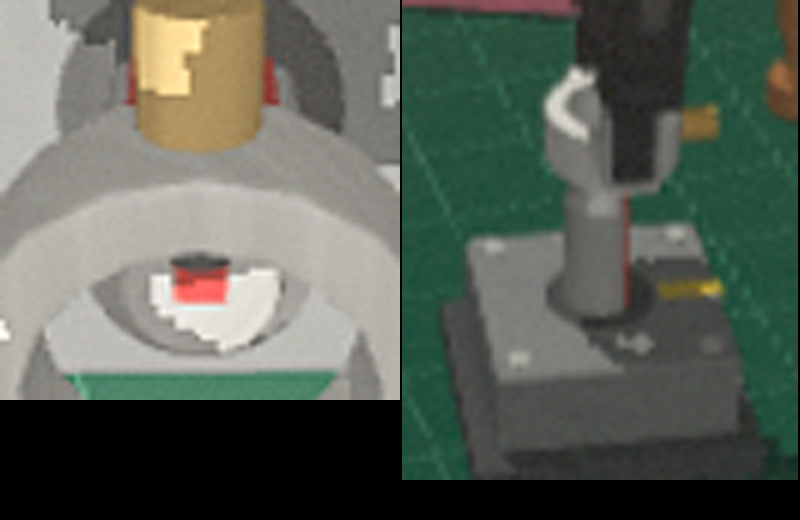

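Run:
```python
from h import *
from rig import r
s=r.sense();c=r.get_calibration('wrist')
ey=np.array([np.cos(-.1662),np.sin(-.1662)])
p=on(c,(278+207/5-.4,200+351/5-.4),104,True)[:2]; print('axis via end face',p+8.7*ey)
p=on(c,(278+207/5-.4,200+353/5-.4),96,True)[:2]; print('axis via taper',p+14*ey)
q=[on(c,(278+x/5-.4,200+303/5-.4),104,True)[:2] for x in (174,228)]; print('spot near edge',np.mean(q,0))
for ox in (-2.4,-2.9): print('collar',s['eef_pos'][:2]+ox*ey)
# screw tip
for ox in (-2.4,-2.9):
  t=s['eef_pos'].copy(); t[:2]+=(ox+11.5)*ey; t[2]+=-25.5+11
  print('tip px',(proj(c,[t],True)[0]+.4-[278,200])*5)
```

```text
axis via end face [ 558.49510577 -136.7735545 ]
axis via taper [ 558.71849978 -136.84699057]
spot near edge [ 556.3965147  -135.70997112]
collar [ 561.29950354 -136.31305141]
collar [ 560.80639327 -136.23033345]
tip px [198.79634671 256.2608995 ]
tip px [198.79794879 260.7349053 ]
```

>>> carry_out(rows="0 -0.04 0.01 0 0;0 0 0 0.2 0;0 0 0 0.2 0;0 0 0 0.2 0;0 0 0 0 0")

```text
clock: 20.98
eef_pos: [561.6, -136.7, 119.3]
tcp_rot: [-3.142, 0.001, -0.166]
contact_force: [-0.3, 0.3, -3.0]
opening: 0.615
```

>>> carry_out(rows="0 0 0 0.15 0;0 0 0 0.15 0;0 0 0 0.15 0;0 0 0 0 0")

```text
clock: 21.48
eef_pos: [561.7, -136.7, 106.1]
tcp_rot: [-3.142, 0.001, -0.167]
contact_force: [0.3, 0.6, -3.1]
opening: 0.616
```

>>> carry_out(rows="0 0 0 0.15 0;0 0 0 0.15 0;0 0 0 0.15 0;0 0 0 0 0")

```text
clock: 21.98
eef_pos: [561.7, -136.7, 92.6]
tcp_rot: [-3.142, 0.001, -0.166]
contact_force: [0.3, 0.9, -2.2]
opening: 0.616
```

Run:
```python
from h import *
from rig import r
s=r.sense();print(s['clock'],s['eef_pos'],s['tcp_rot'],s['contact_force'],s['opening'])
im=r.grab_frame('wrist'); b=r.grab_frame('side')
o=np.zeros((520,800,3),np.uint8)
o[:400,:400]=cv2.resize(im[200:280,278:358],None,fx=5,fy=5,interpolation=2)
o[:480,402:798]=cv2.resize(b[170:250,311:377],None,fx=6,fy=6,interpolation=2)
cv2.imwrite('pics/c12.png',o)
```

```text
21.975 [ 561.72715835 -136.6637466    92.57354092] [-3.14152996e+00  8.59110066e-04 -1.66447610e-01] [ 0.28878985  0.87512817 -2.18377862] 0.6162417169045517
```

View pics/c12.png

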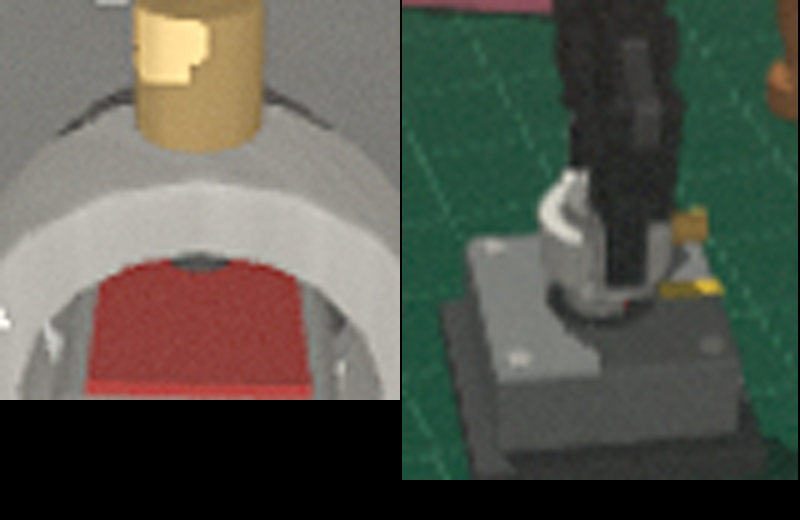

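The collar is down over the spindle without contact, with the flat (200,330 in the crop) directly behind the screw tip. Its underside is about 16 to 18 mm above the block. Now I pull gently along tool -x.

>>> carry_out(rows="0 -0.03 0 0 0;0 -0.03 0 0 0;0 0 0 0 0;0 0 0 0 0")

```text
clock: 22.58
eef_pos: [560.3, -136.5, 93.2]
tcp_rot: [3.142, -0.0, -0.166]
contact_force: [-0.0, 0.4, -2.7]
opening: 0.617
```

>>> carry_out(rows="0 -0.03 0 0 0;0 0 0 0 0;0 0 0 0 0")

```text
clock: 22.95
eef_pos: [559.4, -136.3, 93.1]
tcp_rot: [3.142, -0.0, -0.166]
contact_force: [0.6, -0.6, -2.3]
opening: 0.612
```

>>> carry_out(rows="0 -0.03 0 0 0;0 0 0 0 0;0 0 0 0 0")

```text
clock: 23.32
eef_pos: [558.5, -136.2, 93.1]
tcp_rot: [3.142, -0.0, -0.166]
contact_force: [-0.3, 0.1, -2.8]
opening: 0.614
```

>>> carry_out(rows="0 -0.02 0 0 0;0 0 0 0 0;0 0 0 0 0")

```text
clock: 23.7
eef_pos: [558.0, -136.1, 93.1]
tcp_rot: [-3.142, -0.0, -0.167]
contact_force: [0.7, -0.4, -2.9]
opening: 0.617
```

Run:
```python
from h import *
from rig import r
im=r.grab_frame('wrist')
cv2.imwrite('pics/c13.png',cv2.resize(im[220:300,278:358],None,fx=7,fy=7,interpolation=2))
```

```text
(no output)
```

View pics/c13.png

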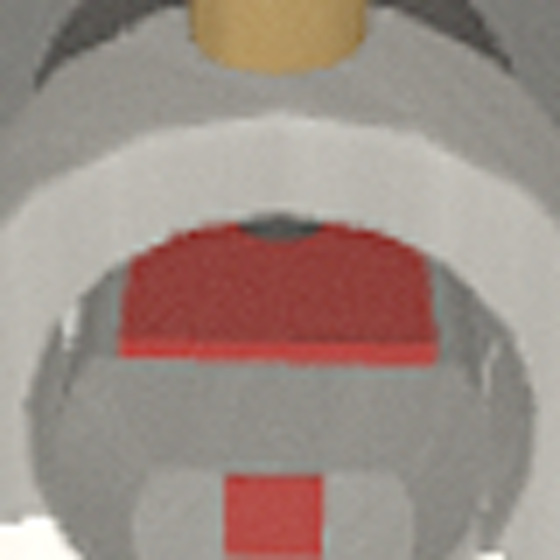

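>>> carry_out(rows="0 -0.02 0 0 0;0 0 0 0 0;0 0 0 0 0")

```text
clock: 24.12
eef_pos: [557.8, -136.0, 93.2]
tcp_rot: [3.142, -0.001, -0.166]
contact_force: [3.5, -0.9, -4.8]
opening: 0.615
```

>>> carry_out(rows="0 -0.02 0 0 0;0 0 0 0 0;0 0 0 0 0")

```text
clock: 24.5
eef_pos: [557.7, -136.0, 93.3]
tcp_rot: [3.141, -0.002, -0.166]
contact_force: [6.3, -1.4, -6.8]
opening: 0.618
```

Contact came as expected, with about 6 N of pull. I'll let it settle and make the last checks.

>>> carry_out(rows="0 0 0 0 0;0 0 0 0 0;0 0 0 0 0;0 0 0 0 0;0 0 0 0 0;0 0 0 0 0;0 0 0 0 0;0 0 0 0 0")

```text
clock: 25.5
eef_pos: [557.7, -136.0, 93.2]
tcp_rot: [3.141, -0.002, -0.166]
contact_force: [6.3, -0.7, -7.3]
opening: 0.618
```

Run:
```python
from h import *
from rig import r
s=r.sense();print(s['clock'],s['eef_pos'],s['tcp_rot'],s['contact_force'],s['opening'])
im=r.grab_frame('wrist'); b=r.grab_frame('side'); a=r.grab_frame('scene')
o=np.zeros((600,800,3),np.uint8)
o[:400,:400]=cv2.resize(im[215:295,278:358],None,fx=5,fy=5,interpolation=2)
o[:480,402:798]=cv2.resize(b[170:250,311:377],None,fx=6,fy=6,interpolation=2)
cv2.imwrite('pics/c14.png',o); cv2.imwrite('pics/sc14.png',a)
```

```text
25.5 [ 557.73337632 -136.04478922   93.23485697] [ 3.14149673e+00 -2.13503184e-03 -1.66459440e-01] [ 6.31090928 -0.69941219 -7.34337006] 0.6183830125668132
```

View pics/c14.png

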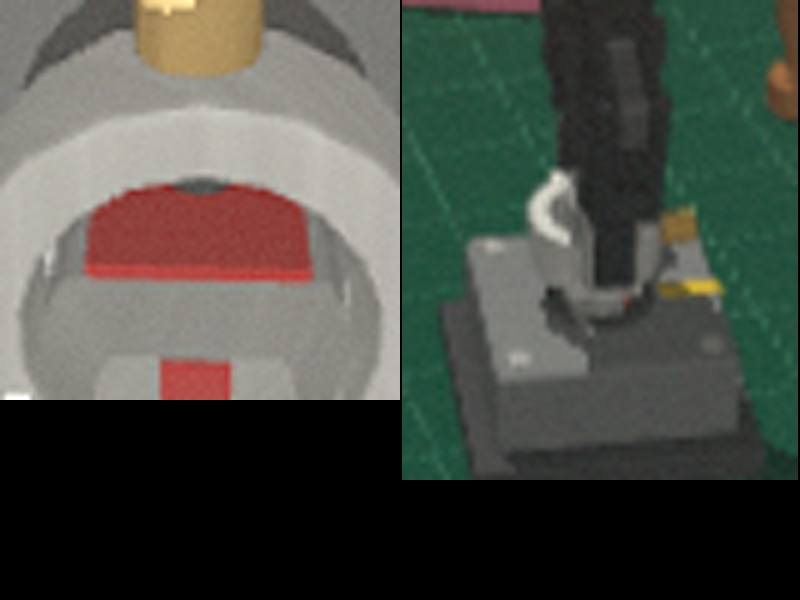

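View pics/sc14.png

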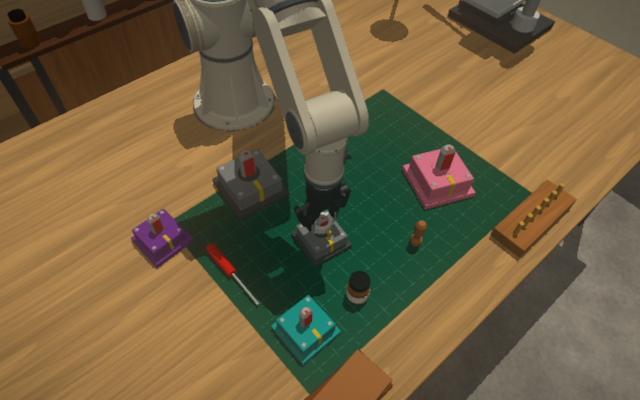

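The scene view shows the jar (358,290), stamp (418,235) and screwdriver (232,272) unmoved. I'll check the collar's tilt with the same known points before handing in.

Run:
```python
from h import *
from rig import r
s=r.sense();c=r.get_calibration('wrist'); im=r.grab_frame('wrist'); cv2.imwrite('pics/w15.png',im)
print(s['eef_pos'],s['tcp_rot'])
crop(im,245,180,395,330,4,'pics/c15.png')
```

```text
[ 557.73532664 -136.01668525   93.23826622] [ 3.14152090e+00 -2.12999982e-03 -1.66462699e-01]
```

View pics/c15.png

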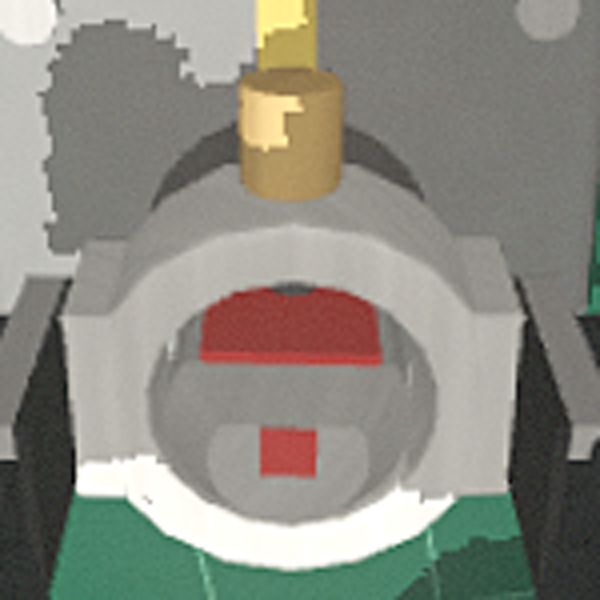

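Run:
```python
from h import *
from rig import r
from scipy.optimize import least_squares
s=r.sense();c=r.get_calibration('wrist')
eef=s['eef_pos'];R=Ro.from_euler('xyz',s['tcp_rot'])
pts=np.array([[38,0,11],[13,27,22],[13,-27,22],[-25,0,22],[-13,27,22],[-13,-27,22]])
k=lambda x,y:(245+x/4-.4,180+y/4-.4)
px=np.array([k(291,81),k(62,317),k(523,317),k(291,569),k(78,494),k(509,494)])
w=lambda v:eef+R.apply((Ro.from_euler('xyz',[v[5],v[3],v[4]]).apply(pts)+v[:3])*[1,-1,-1])
f=lambda v:(proj(c,w(v),True)-px).ravel()
o=least_squares(f,[0,0,-24,0,0,0]);v=o.x;print('off',v[:3].round(2),'pitch,yaw,roll deg',np.degrees(v[3:]).round(2),o.fun.round(2))
print('underside z',eef[2]+v[2],'collar yaw',np.degrees(s['tcp_rot'][2])+np.degrees(v[4]))
e=[on(c,k(*p),96,True)[:2] for p in ((200,358),(381,360))]; d=e[1]-e[0]; print('flat normal',np.degrees(np.arctan2(d[1],d[0]))+90,np.linalg.norm(d), 'axis', np.mean(e,0)-9*np.array([.986,-.166]))
print('collar',eef[:2]+v[0]*np.array([.986,-.166]))
```

```text
off [ -2.53  -0.25 -25.58] pitch,yaw,roll deg [-0.28  0.2  -0.26] [ 0.16  0.33 -0.53 -0.18  0.32 -0.2   0.45  0.09  0.15 -0.05 -0.54  0.01]
underside z 67.67905172334031 collar yaw -9.339835645992489
flat normal -10.228338371821266 20.133585788988675 axis [ 557.39190632 -135.95408336]
collar [ 555.26049188 -135.63289193]
```

Run:
```python
from rig import r
print(r.sense()['contact_force']); print(r.sign_off())
```

```text
[ 6.7987555  -0.34593661 -7.58553999]
the job is handed in; nothing more can be done
None
```

The job is handed in with the arm still holding the collar over the spindle, its screw tip pressing on the flat. That took about 26 s of the 72 s allowed.

**What I did:** I gripped the spindle of the small grey block across its red flat; the jaws stopped at about 22 mm, against 23 mm on the flat and 28 mm on the round. I turned it about 107° counterclockwise until the flat faced the yellow mark. I then picked the collar up by its gripping flats and lowered it over the spindle without contact. Finally I pulled it back until the screw tip met the flat.

**Last checks:**
- **Flat:** it faces -10.2°, against -9.5° for the block.
- **Collar:** its yaw is -9.3° and it is level within 0.3°. Its underside is about 17.5 mm above the block, a little over your 15 mm.
- **Collar to spindle axis:** about 2.2 mm apart in the last picture.
- **Push on the flat:** about 6.5 N, steady.
- **Bystanders:** the jar, stamp and screwdriver stand where they were in the last scene picture.

**Disagreements:** my estimates of the spindle axis differed by up to about 3 mm along x (557.4 to 560.7 mm) between the cameras and the grip. Contact came about 2 mm later in the pull than my grip-based estimate of the axis gave. I therefore used the force reading, not position, to decide when the tip was on the flat.

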